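Fit the loose pieces and hold the core over the mould

ROBOT

A 6-joint arm with a two-finger parallel gripper is mounted at the origin on the work surface. World frame = base frame: x ahead of the robot, y to its left, z up, the work surface at z = 0. Lengths are in m, angles in rad, forces in N, time in s.
With the tool pointing down it reaches from about 0.3 to 0.825 m from the base axis. Payload 5.4 kg.
Tool frame: the origin (TCP) lies at the very end of the fingers, on their centre line; the grasp point (between the pads) lies 19 mm behind it; z points along the fingers, x is the direction in which the jaws open and shut, and the axes are right-handed (so a half turn about z gives the same grasp; the last joint's range is limited). The gripper opens to 92 mm and grips with 3 to 60 N. Pads are 20 mm wide; open, the fingers measure 128 mm over their backs; the gripper's body (75 mm by 189 mm) begins 69 mm behind the grasp point.
Start: joints at [-1.322, 0.158, 1.597, -0, 1.386, -0.21], TCP at [0.255, -0.516, 0.215] pointing down, gripper open.
Joint ranges: [-2.91, 2.91], [-0.94, 2.29], [0.18, 2.7], [-1.29, 4.43], [0.17, 2.64], [-3, 3]. Speed limits (rad/s): [2.57, 2.57, 3.14, 3.14, 3.14, 3.14].

INTERFACE

Orientations are given as a rotation vector (axis times angle).
In Python, from workcell import bot gives the robot as it stands. Calls block until the motion is done:
- bot.goto(position, orientation): joint-space move of the TCP to a pose.
- bot.line_to(position, rot=None, max_speed=0.15): straight line of the TCP; rot=None keeps the orientation; max_speed is the mean speed in m/s.
- bot.set_joints(angles): joint-space move.
- bot.set_gripper(opening, newtons=None): opening from 0.0 (shut) to 1.0 (fully open); newtons is the grip in N (None keeps the last); returns when the fingers have stopped.
- bot.hold(seconds).
- bot.inverse_kinematics(position, orientation): joint angles nearest the present ones, or None.
- bot.read_camera(name): name is "scene" or "top"; returns a dict with "pixels" (480x640x3 uint8, blue, green, red), "fx", "fy", "cx", "cy" (pixels), "k1" (the pictures are not rectified: a ray, as slopes to the right and down, at radius r is drawn at 1 + k1 r^2 times it, then the intrinsics apply), "R" (3x3) and "t" (3): a world point X has camera coordinates R X + t. Camera axes: x right, y down, z forward; pixel columns grow to the right and rows downward; lengths in m; the calibration is good to about 2 mm. A picture is of the moment at which its call begins. There is no depth.
A pose or a line that the arm cannot do raises bot.MotionError and nothing moves.
- bot.job_done(): hands the job in, once; it reports no verdict.
Readings, each from a call of its own:
- bot.current_clock(): time.
- bot.current_joints(): joint angles.
- bot.current_joint_vel(): joint speeds.
- bot.current_effort(): joint torques, N m.
- bot.current_ee_pos(): TCP position.
- bot.current_tool_rot(): TCP orientation.
- bot.current_contact_force(): force on the tool from outside, world axes, zero at the start.
- bot.current_ft_torque(): the same for the moment, N m.
- bot.current_opening(): opening from 0.0 (shut) to 1.0 (fully open).
Only numpy, scipy, OpenCV 4.12 (cv2) and the standard library are available. Lean on these libraries where they do the work, as an engineer would, in place of code of your own. Each camera call takes 0.05 s, during which the arm holds its last target. There are 200 camera calls.

TASK

Fit the two loose plaster pieces, the round one and the oblong one, fully down into the pockets of their own shape at the ends of the plaster mould and let go of them. Then take the core by its handle, carry it over the row of drying beakers and hold it still about 2 cm above the mould's top face, level and lined up with the big rectangular cavity in the middle, without it ever touching the mould. Finish like that, still holding the core in the air; leave the square piece, the fragile beakers and everything else as they are.

Things in the scene. Friction and masses are not known exactly. Their poses are not given: they have to be found in the camera images.
- mould: Fixed white plaster block 240 x 130 x 50 mm (x, y, z), lying on the table on the robot's left, turned by up to about 0.5 rad. Origin at the centre of its underside, x along its length, z up. Three flat-floored recesses, each 25 mm deep, their rims chamfered 3 mm, lie along its x axis: a round pocket at x = -90 mm, the rectangular cavity at x = 0, an oblong pocket at x = +90 mm.
- mould_hole0 (a point): Centre of the mouth of the round pocket (42 mm diameter, 25 mm deep), on the mould's top face (50 mm above the table). Axes as the mould's.
- mould_hole1 (a point): Centre of the mouth of the middle cavity (92 mm along the mould's x by 62 mm along its y, 25 mm deep), on the mould's top face. Axes as the mould's.
- mould_hole2 (a point): Centre of the mouth of the oblong pocket (34 mm along the mould's x by 56 mm along its y, 25 mm deep), on the mould's top face. Axes as the mould's.
- round_piece: Loose upright round plug, 36 mm diameter, 60 mm tall, about 70 g; seated, it stands 35 mm proud of the mould. White plaster like the mould. Origin at the centre of its underside, z up.
- oblong_piece: Loose upright oblong plug, 28 mm (its x) by 50 mm (its y), 60 mm tall, about 90 g; seated, its x lies along the mould's x and it stands 35 mm proud; either way round fits. White plaster like the mould. Origin at the centre of its underside, z up.
- core: The mould's core, about 0.3 kg, 78 mm tall, standing on its nose on the table on the robot's right. From below: nose 80 x 50 mm, 26 mm high; flange 110 x 76 mm from 25 to 40 mm height; on top a bar handle 60 mm long (x), 22 mm wide (y), from 40 to 78 mm height, centred. White plaster like the mould. Origin at the centre of its underside, z up. x along its length; either way round is right over the cavity.
- square_piece: Loose square plug 46 x 46 mm, 60 mm tall, that belongs to another mould: it stands among the other pieces and stays there. White plaster like the mould. Origin at the centre of its underside, z up.
- board: Fixed wooden board 310 x 80 x 12 mm lying along x between the pieces and the mould. Origin at the centre of its underside.
- bowl: Small white plaster bowl, 110 mm across, 50 mm high, on the table beyond the board. Origin at the centre of its underside.
- brush: Brush lying on the table beyond the pieces. Origin under its middle.
- beaker0: Fragile grey clay beaker, 60 mm across, 100 mm tall, standing on the board (its rim is 112 mm above the table), one of a row of three. Origin at the centre of its underside.
- beaker1: Fragile grey clay beaker, 60 mm across, 100 mm tall, standing on the board (its rim is 112 mm above the table), one of a row of three. Origin at the centre of its underside.
- beaker2: Fragile grey clay beaker, 60 mm across, 100 mm tall, standing on the board (its rim is 112 mm above the table), one of a row of three. Origin at the centre of its underside.
Not all that is in view belongs to the job. What is shaped like the core but green is not meant. Leave any orange look-alike of the oblong_piece alone.

How it is judged:
By the outcome, as a careful person would: the job done as asked, in the order asked, and still so for the second after the job is handed in, while the arm keeps its last pose, push and grip.
It also fails if it takes over 72 s, if anything falls off the work surface, if the arm or the gripper's body presses on something with over 40 N, if the wrist force passes 120 N, or if a joint passes its speed limit or range.

## Working session

There is one attempt and no reset: what is moved stays moved. The work goes in short steps, each a Python script; the robot and the scene stay as the last script left them, time stands still between calls to the robot, and variables do not carry over. Pictures are saved under pics/ and viewed, about 8 in all and at most 12, crops included, and the job is handed in when it is done.

```bash
ls; mkdir -p pics; python3 - <<'E'
from workcell import bot
import cv2,numpy as np
for n in("scene","top"):
    c=bot.read_camera(n); cv2.imwrite(f"pics/{n}0.png",c["pixels"])
    print(n,c["fx"],c["fy"],c["cx"],c["cy"],c["k1"],np.round(c["R"],4).tolist(),np.round(c["t"],4).tolist(), np.round(-c["R"].T@c["t"],3))
print(bot.current_clock(),bot.current_tool_rot(),bot.current_opening())
E
```

```text
pics
scene 624.9127442943909 624.9127442943909 323.09262381607454 253.78384711857356 -0.10049302764523299 [[0.1288, 0.9916, -0.0126], [0.6445, -0.0933, -0.7589], [-0.7537, 0.0896, -0.6511]] [-0.0459, -0.3226, 1.8774] [ 1.629 -0.153  0.977]
top 516.0019128130232 516.0019128130232 318.04910704150905 235.08800356535724 -0.048486037059320156 [[0.0062, -0.9997, 0.0232], [-0.996, -0.0082, -0.0886], [0.0887, -0.0226, -0.9958]] [-0.0505, 0.6046, 0.9723] [ 0.516 -0.024  1.023]
0.1 [-2.66741979e+00  1.65748068e+00  1.91683962e-03] 1.0030381440653948
```

View pics/scene0.png

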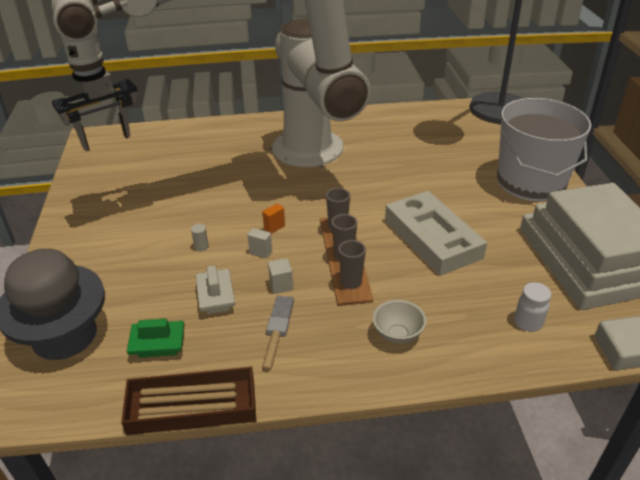

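View pics/top0.png

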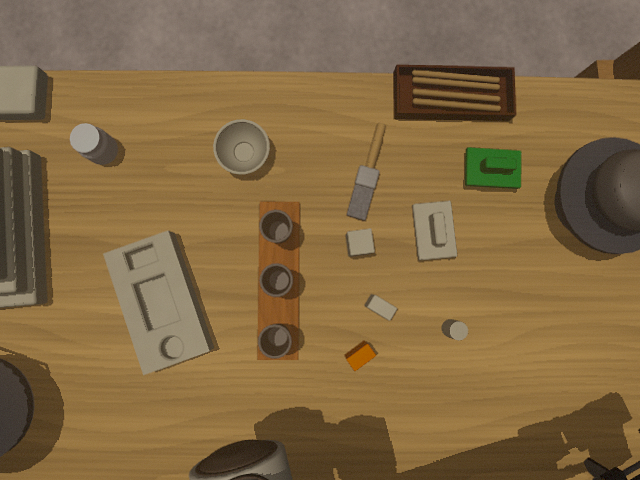

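Top view: the candidates are round (457,330), oblong (381,307), square (361,243) and white core (435,232). The decoys are the orange block (361,356) and the green core (493,168). The mould is centred at about (160,302). The bowl, brush and white jar are not part of the job. Next I'll check the choice in one close crop and get the contours.

```bash
cat > h.py <<'E'
import cv2,numpy as np
from workcell import bot
def rays(c,px):
    K=np.array([[c["fx"],0,c["cx"]],[0,c["fy"],c["cy"]],[0,0,1]])
    n=cv2.undistortPoints(np.float64(px).reshape(-1,1,2),K,np.array([c["k1"],0,0,0.])).reshape(-1,2)
    R=np.array(c["R"]);t=np.array(c["t"])
    return -R.T@t, np.c_[n,np.ones(len(n))]@R
def onplane(c,px,z):
    o,d=rays(c,px); return (o+d*((z-o[2])/d[:,2])[:,None])[:,:2]
def proj(c,X):
    K=np.array([[c["fx"],0,c["cx"]],[0,c["fy"],c["cy"]],[0,0,1]])
    return cv2.projectPoints(np.float64(X).reshape(-1,1,3),cv2.Rodrigues(np.array(c["R"]))[0],np.array(c["t"]),K,np.array([c["k1"],0,0,0.]))[0].reshape(-1,2)
E
python3 - <<'E'
from h import *
a=cv2.imread("pics/top0.png")
p=a[190:380,335:485]; m=a[220:385,95:225]
p=cv2.resize(p,None,fx=3,fy=3,interpolation=cv2.INTER_CUBIC); m=cv2.resize(m,None,fx=2.7,fy=2.7,interpolation=cv2.INTER_CUBIC)
o=np.zeros((570,p.shape[1]+m.shape[1],3),np.uint8);o[:570,:p.shape[1]]=p;o[:m.shape[0],p.shape[1]:]=m
cv2.imwrite("pics/crop.png",o);print(o.shape)
hsv=cv2.cvtColor(a,cv2.COLOR_BGR2HSV)
for q in[(457,327),(458,338),(381,305),(377,313),(361,240),(420,245),(438,230),(340,180),(140,310),(172,345),(150,360),(450,290)]: print(q,hsv[q[1],q[0]])
E
```

```text
(570, 801, 3)
(457, 327) [ 21  59 150]
(458, 338) [ 20  62 152]
(381, 305) [ 21  61 160]
(377, 313) [ 18  78 114]
(361, 240) [ 21  60 157]
(420, 245) [ 20  57 156]
(438, 230) [ 20  60 156]
(340, 180) [ 18 145 149]
(140, 310) [ 20  68 120]
(172, 345) [ 21  57 153]
(150, 360) [ 22  60 152]
(450, 290) [ 18 140 142]
```

View pics/crop.png

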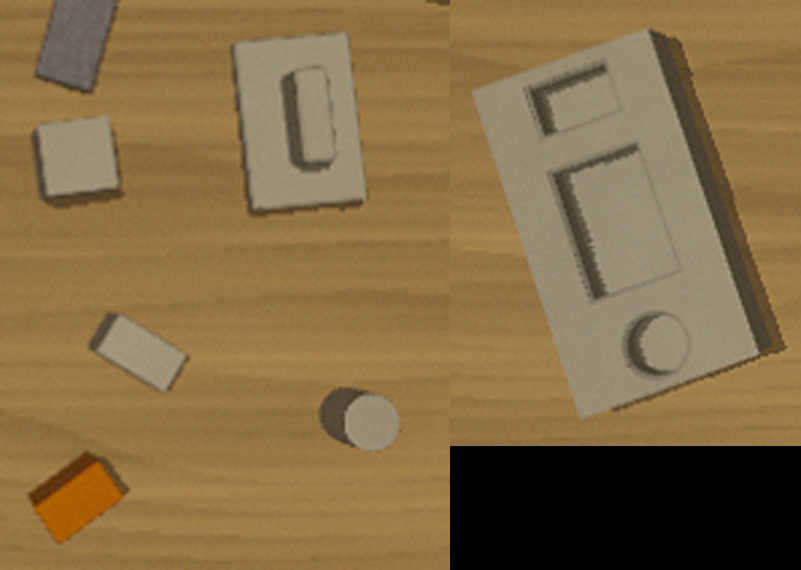

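The crop confirms the choice: round plug, oblong, square and white core, with the orange block as the decoy. All three pockets in the mould are empty. Now measuring.

```bash
cat > meas.py <<'E'
from h import *
def blob(c,seed,z,vmin=133,smax=95):
    hsv=cv2.cvtColor(c["pixels"],cv2.COLOR_BGR2HSV)
    m=((hsv[...,1]<smax)&(hsv[...,2]>vmin)).astype(np.uint8)
    n,l=cv2.connectedComponents(m,connectivity=4); k=l[seed[1],seed[0]]
    if k==0: return None
    m=cv2.resize((l==k).astype(np.float32),None,fx=4,fy=4,interpolation=cv2.INTER_LINEAR)
    cs,_=cv2.findContours((m>.5).astype(np.uint8),cv2.RETR_EXTERNAL,cv2.CHAIN_APPROX_NONE)
    q=max(cs,key=cv2.contourArea).reshape(-1,2).astype(float)
    q=(q+.5)/4-.5
    P=onplane(c,q,z)
    (cx,cy),(w,h),a=cv2.minAreaRect((P*1000).astype(np.float32))
    if w<h: a+=90;w,h=h,w   # a = direction of long axis
    a=(a+90)%180-90
    area=cv2.contourArea((P*1000).astype(np.float32))
    M=cv2.moments((P*1000).astype(np.float32)); 
    return dict(c=np.round([cx,cy],1),size=np.round([w,h],1),ang=round(a,1),area=round(area),cent=np.round([M["m10"]/M["m00"],M["m01"]/M["m00"]],1))
E
python3 - <<'E'
from meas import *
c=bot.read_camera("top")
for n,s,z in[("round",(459,331),.06),("oblong",(382,307),.06),("square",(361,242),.06),("core",(424,245),.04),("handle",(440,228),.078),("mould",(140,330),.05)]:
    print(n,blob(c,s,z))
s=bot.read_camera("scene");p=s["pixels"]
cv2.imwrite("pics/sc.png",cv2.resize(p[170:320,180:500],None,fx=2.5,fy=2.5,interpolation=cv2.INTER_CUBIC))
E
```

```text
round {'c': array([ 425.6, -308.6]), 'size': array([33.7, 32.8]), 'ang': 89.9, 'area': 904, 'cent': array([ 425.7, -308.4])}
oblong {'c': array([ 468.6, -164.9]), 'size': array([49.5, 28.1]), 'ang': 58.6, 'area': 1249, 'cent': array([ 468.6, -165. ])}
square {'c': array([ 591.1, -125.5]), 'size': array([47.1, 46.4]), 'ang': -81.4, 'area': 1939, 'cent': array([ 591.1, -125.4])}
core {'c': array([ 615.9, -271.2]), 'size': array([109.8,  75.4]), 'ang': 5.8, 'area': 7800, 'cent': array([ 616.5, -271.3])}
handle {'c': array([ 612.1, -261.6]), 'size': array([105.6,  72.5]), 'ang': 5.8, 'area': 7209, 'cent': array([ 612.6, -261.7])}
mould {'c': array([475.7, 258. ]), 'size': array([241.4, 130.9]), 'ang': 20.3, 'area': 30838, 'cent': array([475.5, 258.1])}
```

View pics/sc.png

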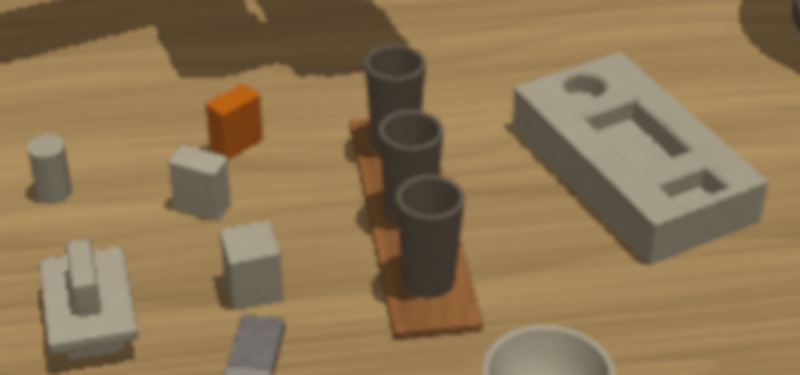

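```bash
cat > act.py <<'E'
from meas import *
from scipy.spatial.transform import Rotation as Ro
def down(a): return Ro.from_matrix([[np.cos(a),np.sin(a),0],[np.sin(a),-np.cos(a),0],[0,0,-1]]).as_rotvec()
def st(m=""): print(m,"t",round(bot.current_clock(),2),"p",np.round(bot.current_ee_pos(),4),"F",np.round(bot.current_contact_force(),1),"op",round(bot.current_opening(),3),flush=True)
def lower(p,zend,rot=None,lim=10,step=.005):
    f0=bot.current_contact_force()
    z=bot.current_ee_pos()[2]
    while z>zend+1e-4:
        z=max(z-step,zend); bot.line_to([p[0],p[1],z],rot,max_speed=.05)
        f=bot.current_contact_force()-f0
        if np.linalg.norm(f)>lim: print("contact z",round(z,4),np.round(f,1)); return False
    return True
E
python3 - <<'E'
from act import *
s=bot.read_camera("scene")
for v in(130,138,145): print(v,blob(s,(405,235),.05,vmin=v,smax=110))
X=lambda x,y,a=np.deg2rad(20.3):[.4757+x*np.cos(a)-y*np.sin(a),.258+x*np.sin(a)+y*np.cos(a),.05]
print(proj(s,[X(-.12,-.065),X(.12,-.065),X(.12,.065),X(-.12,.065),X(-.09,0),X(.09,0),[.4257,-.3084,.06],[.4686,-.165,.06]]).round(1).tolist())
m=np.deg2rad(20.3)
for n,p,a in[("round",[.4257,-.3084],0),("obl",[.4686,-.165],np.deg2rad(58.6)),("core",[.616,-.2712],np.deg2rad(95.8)),("mr",X(-.09,0)[:2],0),("mo",X(.09,0)[:2],m+np.pi/2),("mc",X(0,0)[:2],m+np.pi/2)]:
    for k in(-1,0,1):
        q=bot.inverse_kinematics(p+[.22],down(a+k*np.pi)); print(n,np.round(p,4),k,None if q is None else np.round(q,2))
E
```

```text
130 None
138 None
145 None
[[385.6, 203.5], [442.1, 258.6], [487.3, 241.1], [428.2, 189.4], [413.9, 202.4], [457.2, 242.4], [198.8, 226.6], [259.4, 232.3]]
round [ 0.4257 -0.3084] -1 [-0.86  0.03  1.73 -0.    1.39  2.28]
round [ 0.4257 -0.3084] 0 [-0.86  0.03  1.73 -0.    1.39 -0.86]
round [ 0.4257 -0.3084] 1 [-0.86  0.03  1.73  0.    1.39  2.28]
obl [ 0.4686 -0.165 ] -1 [-0.58 -0.05  1.8  -0.    1.39  1.54]
obl [ 0.4686 -0.165 ] 0 [-0.58 -0.05  1.8  -0.    1.39 -1.61]
obl [ 0.4686 -0.165 ] 1 [-0.58 -0.05  1.8  -0.    1.39  1.54]
core [ 0.616  -0.2712] -1 [-0.59  0.41  1.28 -0.    1.45  0.88]
core [ 0.616  -0.2712] 0 [-0.59  0.41  1.28 -0.    1.45 -2.27]
core [ 0.616  -0.2712] 1 [-0.59  0.41  1.28 -0.    1.45  0.88]
mr [0.3913 0.2268] -1 [ 0.26 -0.18  1.92  0.    1.4  -2.88]
mr [0.3913 0.2268] 0 [ 0.26 -0.18  1.92 -0.    1.4   0.26]
mr [0.3913 0.2268] 1 [ 0.26 -0.18  1.92 -0.    1.4  -2.88]
mo [0.5601 0.2892] -1 [0.29 0.3  1.42 0.   1.42 1.5 ]
mo [0.5601 0.2892] 0 [ 0.29  0.3   1.42 -0.    1.42 -1.64]
mo [0.5601 0.2892] 1 [0.29 0.3  1.42 0.   1.42 1.5 ]
mc [0.4757 0.258 ] -1 [0.27 0.07 1.69 0.   1.39 1.49]
mc [0.4757 0.258 ] 0 [ 0.27  0.07  1.69 -0.    1.39 -1.65]
mc [0.4757 0.258 ] 1 [0.27 0.07 1.69 0.   1.39 1.49]
```

The mould and piece sizes agree, and the scene-view reprojections are within about 2 px. Next is the round piece. I'll pinch it along two axes so it is centred in the robot frame, then place it under a force limit.

```bash
python3 - <<'E'
from act import *
p=[.4257,-.3084]
bot.set_gripper(.75)
bot.goto(p+[.12],down(0)); bot.line_to(p+[.033]); st("at")
bot.set_gripper(.0,5); st("pinch1")
bot.set_gripper(.75)
c=bot.read_camera("top"); 
bot.line_to(p+[.08]); bot.goto(p+[.08],down(-np.pi/2)); bot.line_to(p+[.033])
bot.set_gripper(0,20); st("pinch2")
bot.line_to(p+[.2],max_speed=.25); st("up")
m=bot.current_tool_rot()
bot.line_to([.3913,.2268,.2],max_speed=.25); st("over")
lower([.3913,.2268],.092,step=.03,lim=15)
cv2.imwrite("pics/r.png",cv2.resize(bot.read_camera("scene")["pixels"][130:280,320:500],None,fx=4,fy=4))
st("above")
E
```

```text
at t 2.6 p [ 0.4261 -0.3094  0.0339] F [ 0.4 -0.6  0.7] op 0.745
pinch1 t 3.19 p [ 0.4259 -0.3086  0.0333] F [ 1.  -0.1  1.8] op 0.387
pinch2 t 6.82 p [ 0.4259 -0.3086  0.0334] F [0.1 0.3 1.7] op 0.39
up t 7.63 p [ 0.4249 -0.3076  0.1982] F [-0.1  1.3 -1.3] op 0.383
over t 9.93 p [0.3914 0.2262 0.2   ] F [-0.6 -0.1  0.3] op 0.387
above t 12.73 p [0.3913 0.2268 0.0919] F [-0.3  0.7 -0.4] op 0.389
```

View pics/r.png

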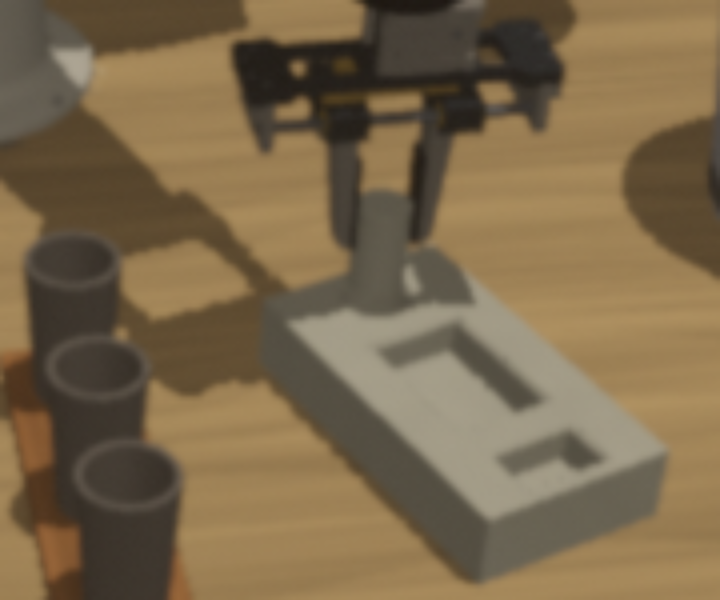

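The picture shows the round plug held upright above its pocket at about (380,290), clear of the beakers. Lowering it now.

```bash
python3 - <<'E'
from act import *
p=[.3913,.2268]
ok=lower(p,.059,lim=6,step=.004); st(f"low {ok}")
E
```

```text
low True t 14.98 p [0.3913 0.2268 0.059 ] F [ 0.1 -0.7 -0.6] op 0.386
```

```bash
python3 - <<'E'
from act import *
p=[.3913,.2268]
ok=lower(p,.057,lim=4,step=.001); st(f"low {ok}")
bot.set_gripper(.6); st("rel")
bot.line_to(p+[.2],max_speed=.25)
# oblong, grip along the long axis: jaw angle 58.6deg
a=np.deg2rad(58.6-180)
p=[.4686,-.165]
bot.set_gripper(.85)
bot.goto(p+[.2],down(a)); 
c=bot.read_camera("top");cv2.imwrite("pics/t1.png",c["pixels"][220:385,95:225].repeat(3,0).repeat(3,1))
bot.line_to(p+[.033],max_speed=.2); st("at")
bot.set_gripper(0,20); st("grip"); print(bot.current_opening()*92)
E
```

```text
contact z 0.057 [-2.9 -1.3 12.3]
low False t 15.48 p [0.3919 0.2269 0.0583] F [-2.8 -2.  11.7] op 0.385
rel t 15.96 p [0.3911 0.2268 0.0568] F [-0.3  0.2 -0.1] op 0.601
at t 19.72 p [ 0.4696 -0.1654  0.0341] F [0.7 0.8 1. ] op 0.845
grip t 20.25 p [ 0.4689 -0.1652  0.0334] F [-1.9 -0.   3.4] op 0.541
49.75606739322167
```

View pics/t1.png

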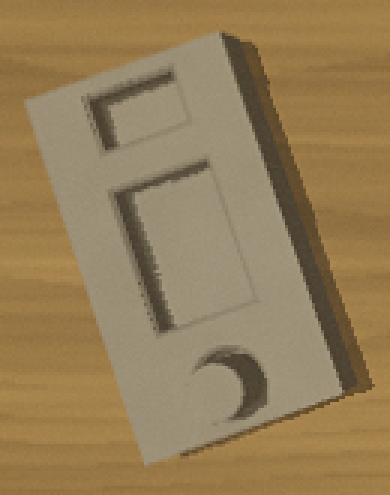

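The round plug's top shows at (215,385), inside its pocket, and floor contact came at the expected height. Now the oblong.

```bash
python3 - <<'E'
from act import *
p=[.4686,-.165]; m=[.5601,.2892]
bot.line_to(p+[.2],max_speed=.25)
bot.line_to(m+[.2],down(np.deg2rad(20.3-90)),max_speed=.2); st("over")
bot.line_to(m+[.1],max_speed=.15)
ok=lower(m,.060,lim=6,step=.004); st(f"low {ok}")
if ok:
    print(lower(m,.057,lim=4,step=.001)); st("seat")
E
```

```text
over t 23.53 p [0.5601 0.2886 0.2   ] F [-0.1  1.  -0.9] op 0.545
low True t 27.1 p [0.5601 0.2892 0.06  ] F [ 0.   0.6 -0.9] op 0.545
contact z 0.057 [-2.4 -1.6  7.7]
False
seat t 27.85 p [0.5606 0.2894 0.0585] F [-2.4 -1.   6.8] op 0.543
```

```bash
python3 - <<'E'
from act import *
m=[.5601,.2892]
bot.set_gripper(.72); st("rel")
bot.line_to(m+[.2],max_speed=.25)
bot.set_gripper(.6)
p=[.616,-.2712]
bot.goto(p+[.2],down(np.deg2rad(5.8-90)))
c=bot.read_camera("top");s=bot.read_camera("scene")
A=c["pixels"][220:385,95:225].repeat(3,0).repeat(3,1);B=cv2.resize(s["pixels"][170:280,370:500],None,fx=3,fy=3)
o=np.zeros((495,780,3),np.uint8);o[:,:390]=A;o[:330,390:]=B;cv2.imwrite("pics/t2.png",o)
bot.line_to(p+[.0445],max_speed=.15); st("at")
bot.set_gripper(0,45); st("grip"); print(bot.current_opening()*92)
E
```

```text
rel t 28.28 p [0.5599 0.2891 0.0567] F [-0.4 -0.2  0.2] op 0.719
at t 32.68 p [ 0.6169 -0.2718  0.0459] F [-0.6  0.6  0.5] op 0.603
grip t 33.28 p [ 0.6161 -0.2715  0.0446] F [ 0.3 -1.7  0.7] op 0.24
22.112748065889114
```

View pics/t2.png

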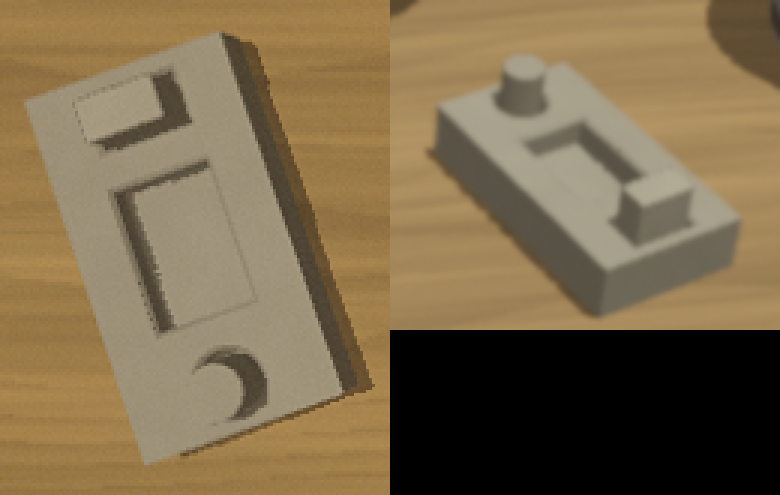

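Both plugs are seated: round at (525,85) and oblong at (655,205) in the right panel, both upright and equally proud. Now carrying the core.

```bash
python3 - <<'E'
from act import *
p=[.616,-.2712]; m=[.4757,.258]
bot.line_to(p+[.07],max_speed=.08); st("lift")
bot.line_to(p+[.24],max_speed=.15); st("up")
bot.line_to(m+[.24],down(np.deg2rad(20.3-90)),max_speed=.15); st("over")
bot.line_to(m+[.15],max_speed=.08); bot.line_to(m+[.1145],max_speed=.04); bot.hold(1); st("hold")
c=bot.read_camera("top");s=bot.read_camera("scene")
A=cv2.resize(c["pixels"][210:385,85:225],(390,488));B=cv2.resize(s["pixels"][130:280,370:500],None,fx=3,fy=3)
o=np.zeros((495,780,3),np.uint8);o[:488,:390]=A;o[:450,390:]=B;cv2.imwrite("pics/t3.png",o)
cv2.imwrite("pics/s3.png",s["pixels"]);cv2.imwrite("pics/top3.png",c["pixels"])
print(np.rad2deg(np.arccos(Ro.from_rotvec(bot.current_tool_rot()).as_matrix()[2,2])),bot.current_ft_torque())
E
```

```text
lift t 33.75 p [ 0.6164 -0.2714  0.0708] F [-0.4  0.5 -3.2] op 0.242
up t 35.03 p [ 0.6154 -0.2708  0.2384] F [ 0.3  0.8 -3.4] op 0.236
over t 38.83 p [0.4758 0.2578 0.24  ] F [-0.2  0.1 -3. ] op 0.233
hold t 42.14 p [0.4757 0.258  0.1145] F [ 0.9 -0.  -2.8] op 0.233
179.9952966305671 [-0.00935165 -0.01291515  0.0052377 ]
```

View pics/t3.png

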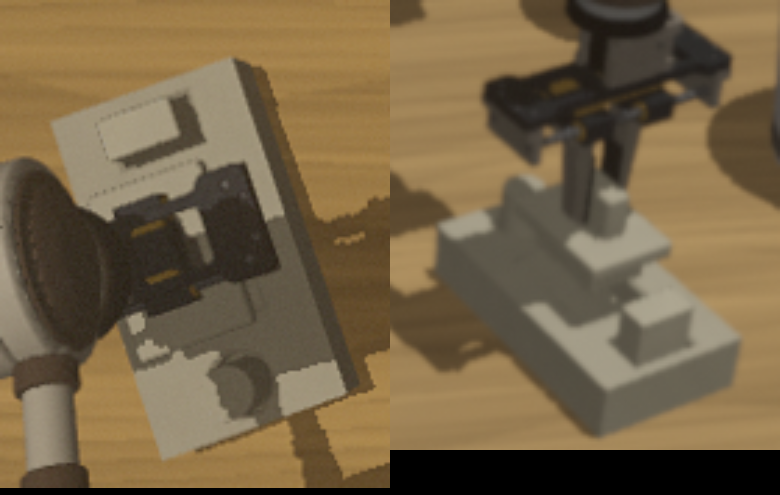

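View pics/s3.png

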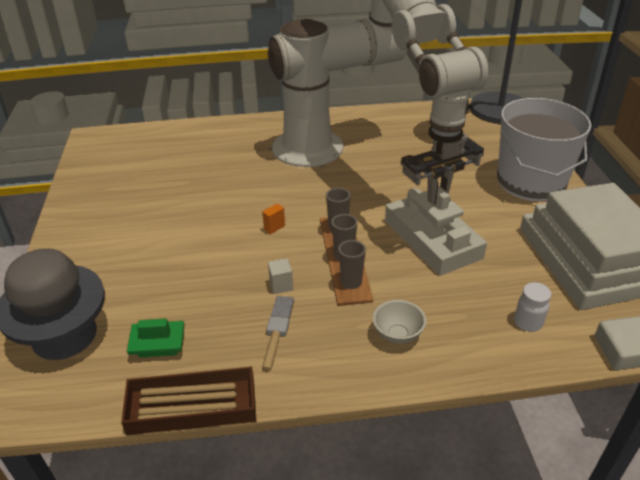

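The picture shows the core level over the cavity with both plugs seated. The beakers, square, bowl, brush and decoys are all in their original places. I'll check the core's height and offset by projecting its expected corners into the scene view.

```bash
python3 - <<'E'
from act import *
s=bot.read_camera("scene");a=np.deg2rad(20.3)
X=lambda x,y,z:[.4757+x*np.cos(a)-y*np.sin(a),.258+x*np.sin(a)+y*np.cos(a),z]
print("flange corners",proj(s,[X(.055,-.038,.11),X(.055,.038,.11),X(-.055,-.038,.11),X(.12,-.065,.05)]).round(1).tolist())
Y=proj(s,[X(.055,-.038,.11),X(.055,.038,.11),X(-.055,-.038,.11),X(.055,-.038,.095),X(.055,.038,.095),X(.12,-.065,.05),X(.12,.065,.05)])
x0,y0=405,180
b=cv2.resize(s["pixels"][y0:y0+90,x0:x0+90],None,fx=6,fy=6,interpolation=cv2.INTER_CUBIC)
for u,v in Y: cv2.circle(b,(int((u-x0+.5)*6),int((v-y0+.5)*6)),3,(0,0,255),-1)
cv2.imwrite("pics/chk.png",b)
st()
E
```

```text
flange corners [[437.8, 218.6], [464.4, 209.1], [410.9, 194.1], [442.1, 258.6]]
 t 42.29 p [0.4757 0.258  0.1145] F [ 0.2 -0.9 -2.4] op 0.233
```

View pics/chk.png

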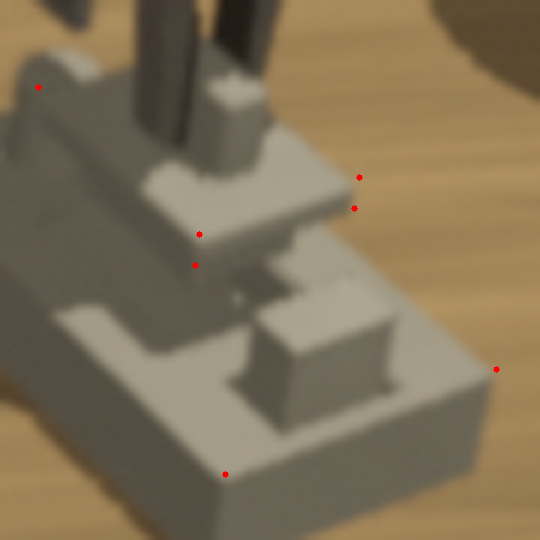

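```bash
python3 - <<'E'
from act import *
bot.hold(.5); st("final"); bot.job_done()
E
```

```text
final t 42.79 p [0.4757 0.258  0.1145] F [-0.  -0.3 -2.8] op 0.24
the job is handed in; nothing more can be done
```

The job is handed in at 42.8 s. The round and oblong plugs are seated and released. The core is held level over the middle cavity, with its underside about 2 cm above the mould's top face.

- **Plugs:** neither met any force on the way in until it touched the pocket floor at the expected height. The later pictures show both upright and equally proud of the mould.
- **Core:** it was carried about 8 cm above the beaker rims. The tool is level to within 0.01°, and the wrist reads only the core's weight (about 2.8 N), so it is not touching the mould.
- **Everything else:** in the last scene picture the beakers, square piece, bowl, brush and the green and orange look-alikes were where they started.
- **Small disagreement:** the scene-camera overlay puts the core's corners about 1 px (roughly 2–3 mm) off the prediction relative to the mould. That is close to the camera calibration's 2 mm and inside the cavity's 6 mm clearance, so I left it uncorrected.

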